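# Rock the locating block out of the routing jig

## Task

Swing the jig's hold-down lever by its red knob to its 70 degree position, bar midway between the two orange ticks on the white dial, and leave it there. Then grip the beech locating block by its head, rock it to both sides, towards the lever post and away, so that the block itself (never the gripper) pushes the two stiff blue cheeks apart, and draw it up out of its pocket. Finish still holding it, upright, still and just clear above the pocket, its foot 1 to 6 cm above the metal walls, with the bottle, offcut and try square left alone.

Things in the scene. Friction and masses are not known exactly. Their poses are not given: they have to be found in the camera images.
- jig: Fixed routing jig. Origin: on the bench surface under the centre of the pocket; z up; +y points from the pocket to the lever post, and the block rocks along y. Plywood base 150 (x) by 320 (y), 8 thick, y = -105 to 215. A steel post 28 in diameter at x = 0, y = 110 carries a white dial 112 in diameter (top at z = 105) with two orange ticks, and above it the lever.
- pocket (a point): Centre of the pocket's floor, 8 above the bench (x = y = 0, z = 8 of the jig). Two aluminium walls, each 14 thick and 160 long along y, top at z = 54, have inner faces at x = -16.5 and +16.5: the block has 1.5 mm play either side in x. Dark wooden stops at y = -27 and +27 (up to z = 35) keep the foot from sliding; above them the two blue cheeks slide along y between the walls.
- block: Loose beech locating block, about 0.12 kg, 100 tall, two green bands round it. Origin: centre of its underside, z up its length, axes as the jig's at the start, standing on the pocket floor. Neck and head 30 (x) by 40 (y), from 10 above the underside to the top. What stands above the walls (46 to 100 above the underside) can be gripped across the 30 mm, fingers on the x faces.
- block_foot (a point): Block's foot, 5 above its underside. T-shaped: shoulder plate 49 wide in y at 5 to 10 above the underside, on a keel 20 wide in y below it. The block rocks along y about either lower keel edge, 10 either side of centre. Each cheek overlaps the shoulder by 4 mm: pulled straight up, the block rises 18 mm and jams (then let it down again and rock it).
- block_top (a point): Centre of the block's top face. Rocking the standing block about 0.2 rad (11 degrees) to one side pushes that side's cheek out about 5 to 7 mm, taking some 5 to 10 N sideways at the head. Rocked so to both sides, the block lifts freely if kept upright and central.
- cheek_left (a joint): How far (m) the blue cheek on the post side (+y of the jig) is pushed outwards: 0 at the start (inner face at y = 20.5, 0.5 mm off the neck), end stop at 0.0075. A bar 30 wide, 16 thick, z = 36 to 52 of the jig; stiff (14 N), stays where pushed. The foot passes once both together have moved 8 mm; move each at least 4 mm while the block stands in the pocket.
- cheek_right (a joint): The same for the blue cheek on the other side (-y of the jig), positive outwards.
- clamp_lever (a joint): Angle (rad) of the dark steel hold-down lever about the post: 0 with its nose over the block's top (2 mm above) and its knob end along +y of the jig; grows clockwise seen from above, the knob end going to +x of the jig, the nose to -x. Range 0 to 2.0, no detent, stays where left, about 3 N at the knob. 70 degrees = 1.22 rad; the ticks are 0.30 rad either side of that.
- lever_knob (a point): In the red knob of the lever: an upright cylinder 18 in diameter, 42 tall, 70 from the pivot. This point is 24 above the lever's top face and 146 above the bench. The bar beneath is 18 wide and 12 thick, its top 122 above the bench.
- lever_pivot (a point): On the lever's axis, 118 above the bench (x = 0, y = 110 of the jig). The lever's nose reaches 122 from it.
- glue_bottle: White glue bottle with yellow cap, 52 in diameter, 130 tall, standing beside the jig; leave alone. Origin: centre of its base.
- offcut: Stepped beech offcut 130 by 45, 30 to 50 high, lying beside the jig; leave alone. Origin: centre of its underside.
- square: Try square with dark wooden stock 100 by 22 by 16 and steel blade 26 by 150, lying beside the jig; leave alone. Origin: centre of the stock's underside.
Mind the look-alikes: they are no part of the job. Leave any pink or yellow look-alike of the block alone.

How it is judged (in metres and radians):
On the way, in this order (a step that is already met when the one before it is completed fails the run):
1. the lever stands at 70 degrees (within 8), the block still standing in its pocket (value of joint clamp_lever between 1.07 and 1.37 rad and z of block in the frame of jig below 0.022 m), for 0.3 s.
2. rocked both ways: the block, still down in its pocket, has pushed each cheek out by 3 mm or more (value of joint each of cheek_left, cheek_right above 0.003 m and z of block in the frame of jig below 0.022 m), for 0.1 s.
At the end, for the whole second after the job is handed in: The block is held by the fingers, upright within 0.2 rad, still (under 20 mm/s), its foot centre within 30 mm sideways of the pocket's centre and 59 to 124 mm above the bench (5 to 70 mm above the walls' tops), touching no part of the jig; the lever is at 1.22 rad within 0.15 (value of joint clamp_lever between 1.07 and 1.37 rad and z of block in the frame of jig between 0.059 and 0.124 m and horizontal distance between block and jig below 0.03 m and angle between block's own z axis and vertical below 0.2 rad and linear speed of block below 0.02 m/s and contact force between block and the fingers above 1 N and contact force between block and jig below 0.3 N); the arm keeps its last pose, push and grip.
It fails at once if the gripper or arm pushes a cheek (contact force between any of the fingers, the arm and cheek_left above 3 N or contact force between any of the fingers, the arm and cheek_right above 3 N).
It fails at once if a bystander is moved by more than 30 mm (distance of any of glue_bottle, offcut, square from where it was at the start of the episode above 0.03 m).
It also fails if it takes over 58 s, if anything falls off the work surface, if the arm or the gripper's body presses on something with over 40 N, if the wrist force passes 120 N, or if a joint passes its speed limit or range.

## Robot

A 6-joint arm with a two-finger parallel gripper is mounted at the origin on the work surface. World frame = base frame: x ahead of the robot, y to its left, z up, the work surface at z = 0. Lengths are in mm, angles in degrees, forces in N, time in s.
With the tool pointing down it reaches from about 350 to 850 mm from the base axis. Payload 8.1 kg.
Tool frame: the origin (TCP) lies at the very end of the fingers, on their centre line; the grasp point (between the pads) lies 19 mm behind it (r.grip_depth is the distance from the TCP to the grasp point, in mm); z points along the fingers, y is the direction in which the jaws open and shut (so a half turn about z gives the same grasp; the last joint's range is limited). The gripper opens to 85 mm and grips with 20 to 120 N. Pads are 22 mm wide; open, the fingers measure 114 mm over their backs; the gripper's body (76 mm by 85 mm) begins 54 mm behind the grasp point. The pads swing forward as they close: fully open they stand 13 mm farther back than shut.
Start: joints at [-4.893, 7.471, 85.268, -0, 87.261, -4.893], TCP at [600.004, 0.022, 231.292] pointing down, gripper open.
Joint ranges: [-169.43, 169.43], [-51.17, 129.36], [1.28, 143.12], [-76.62, 256.62], [0, 156.53], [-152.29, 152.29]. Speed limits (degrees/s): [136.94, 136.94, 159.86, 180, 180, 180].

## Interface

Orientations are given as [roll, pitch, yaw] about the fixed x, y, z axes, in that order (R = Rz(yaw) Ry(pitch) Rx(roll)).
In Python, from bench import status, viewer, hand_in, r gives the robot as it stands.
- The arm moves only by the shell command python3 -m crank 'ROWS' [OPENING] [FORCE]. ROWS is a JSON object of lists of equal length, an entry for each row: "slide": the shift along the tool's x, y, z in m, a list of three; "twist": the turn about the tool's z in rad. A call has 1 to 8 rows; each row shifts and turns the commanded pose from where the row before left it, along the tool's axes as they then stand; what a row does not reach is not made up. A row lasts 1/10 s, in which the tool goes at most 50 mm and 8.59 degrees, less where a joint would pass 70% of its speed; a pose out of reach is approached as far as the arm can. A call with a gripper value outside its range is refused whole. OPENING is the closure, from 0 (fully open) to 1 (shut), set as the call begins (- or left out, the last holds). The fingers move at their own pace and stop on an object; FORCE is the grip in N (left out, the last holds). Time passes only in rows, so rows that do not move let the fingers close. It gives the time, the measured TCP pose, the force and the opening at its end, in the units of the state.
- status.sense(): the state, without advancing time (a new reading comes with each control period).
- viewer.snapshot(name): name is "scene" or "side" or "wrist"; returns a dict with "img" (480x640x3 uint8, red, green, blue), "fx", "fy", "cx", "cy" (pixels), "k1" (the pictures are not rectified: a ray, as slopes to the right and down, at radius r is drawn at 1 + k1 r^2 times it, then the intrinsics apply), "R" (3x3) and "t" (3): a world point X has camera coordinates R X + t; the wrist camera has in their place "hand_eye" (4x4, takes a point from camera to tool coordinates, whose origin is the TCP and whose axes are the flange's). Camera axes: x right, y down, z forward; pixel columns grow to the right and rows downward; lengths in mm; the calibration is good to about 2 mm. A picture is of the moment at which its call begins: read the wrist's pose just before it. There is no depth.
- hand_in(): hands the job in, once; it reports no verdict.
The state is a dict: "time": time; "joint_pos": joint angles; "qd": joint speeds; "joint_efforts": joint torques, N m; "tool_pos": TCP position; "tcp_rot": TCP orientation; "ft_force": force on the tool from outside, world axes, zero at the start; "wrist_torque": the same for the moment, N m; "finger_gap": finger opening in mm.
Only numpy, scipy, OpenCV 4.12 (cv2) and the standard library are available. Lean on these libraries where they do the work, as an engineer would, in place of code of your own. Each camera call takes 0.05 s, during which the arm holds its last target.

## Working session

There is one attempt and no reset: what is moved stays moved. The work goes in short steps, Python scripts to look and compute and a shell command to move; the robot and the scene stay as the last step left them, time stands still between calls to the robot, and variables do not carry over. Pictures are saved under pics/ and viewed, and the job is handed in when it is done.

```bash
ls; mkdir -p pics
python3 - <<'E'
from bench import status, viewer, r
import cv2,json
print(status.sense())
for n in ("scene","side","wrist"):
    d=viewer.snapshot(n)
    cv2.imwrite(f"pics/{n}0.png",d["img"][:,:,::-1])
    print(n,{k:(v.tolist() if hasattr(v,'tolist') else v) for k,v in d.items() if k!="img"})
print(r.grip_depth)
E
```

```text
pics
{'time': 0.0, 'joint_pos': array([-4.89285441e+00,  7.51667434e+00,  8.53313227e+01,  9.75148742e-04,
        8.72623318e+01, -4.89091619e+00]), 'qd': array([ 0.02700776,  0.07099546,  0.01826361,  0.07099644, -0.09155295,
        0.06021845]), 'joint_efforts': array([-1.90700346e-03, -5.69404185e+01, -5.00557995e+01, -2.19391650e-04,
        1.44415747e-02,  7.24149572e-05]), 'tool_pos': array([5.99428191e+02, 7.96645764e-02, 2.30208536e+02]), 'tcp_rot': array([-1.79890156e+02, -1.03769134e-02,  8.99980043e+01]), 'ft_force': array([ 0.38430195,  0.57448067, -0.7501838 ]), 'wrist_torque': array([ 0.01055479, -0.02648956,  0.01416942]), 'finger_gap': 85.74787893743276}
scene {'fx': 458.31398146600185, 'fy': 458.31398146600185, 'cx': 326.29827512138235, 'cy': 231.88303571737382, 'k1': -0.04851429662024174, 'R': [[-0.057911164789568224, 0.9980751732677625, 0.022186606302934772], [0.6440761202010291, 0.054332812938978015, -0.763029420681095], [-0.7627661819846925, -0.02989805921232971, -0.6459828617508601]], 't': [-29.75416127567152, -272.84179585165697, 1520.9341910647145]}
side {'fx': 574.7636308665445, 'fy': 574.7636308665445, 'cx': 330.2776284491094, 'cy': 229.43081135504096, 'k1': 0.03741529190580404, 'R': [[0.7451815766617935, -0.6667852085907255, -0.010094721812235294], [-0.39569053536234106, -0.429927144628913, -0.8115365983958417], [0.5367806051158217, 0.6087365077895794, -0.5842143836432309]], 't': [-381.05147756755287, 340.22254767275655, 970.5009394881178]}
wrist {'fx': 334.1072775987403, 'fy': 334.1072775987403, 'cx': 319.48837401820185, 'cy': 237.21616133825435, 'k1': -0.05051495948989378, 'hand_eye': [[-0.00020582689652721146, -0.9533101612661228, -0.301992870879505, 76.29729916021512], [0.9999992561026759, -0.000559290732947269, 0.0010839686197033364, 0.5656210549390694], [-0.00120226011375584, -0.3019924231179199, 0.9533095672183216, -143.03704276132157], [0.0, 0.0, 0.0, 1.0]]}
18.700000000000003
```

View pics/scene0.png

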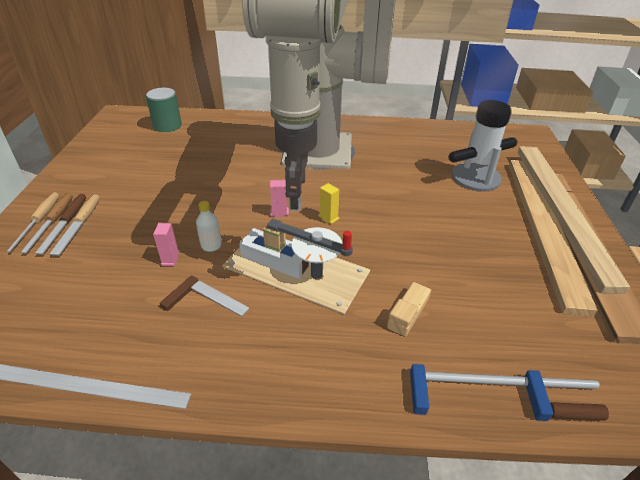

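View pics/side0.png

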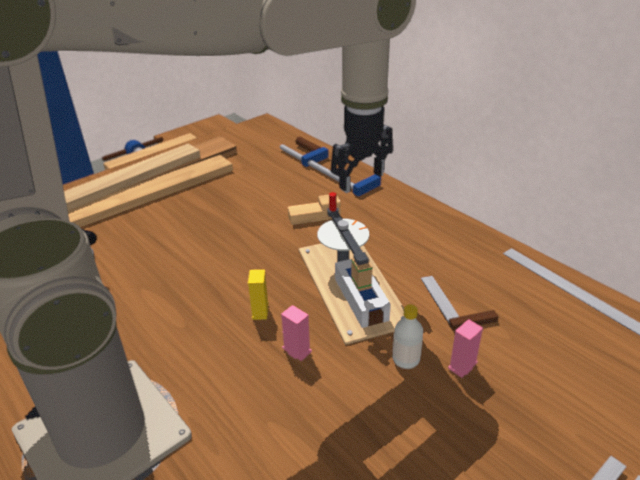

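View pics/wrist0.png

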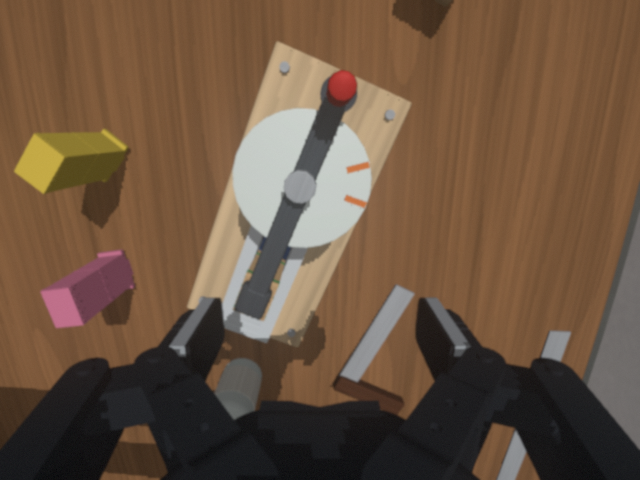

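The wrist picture shows the jig: knob (342,87), hub (300,187), base corners (278,42), (410,103) and (190,307), orange ticks around (357,168) and (355,201). The block is the beech one, with its head under the lever's nose at scene (274,239) and side (361,273). Look-alikes: pink at scene (165,244) and (278,198), yellow at scene (329,203), beech offcut at scene (410,308).

```bash
cat > h.py <<'E'
import numpy as np, cv2
from scipy.spatial.transform import Rotation as Ro
from bench import status, viewer
def shot(n,save=None):
    s=status.sense(); d=viewer.snapshot(n)
    if n=="wrist":
        T=np.eye(4);T[:3,:3]=Ro.from_euler('xyz',s['tcp_rot'],degrees=True).as_matrix();T[:3,3]=s['tool_pos']
        C=T@np.array(d['hand_eye']); d['Rw']=C[:3,:3]; d['o']=C[:3,3]
    else:
        d['Rw']=np.array(d['R']).T; d['o']=-d['Rw']@np.array(d['t'])
    if save: cv2.imwrite("pics/"+save,d['img'][:,:,::-1])
    return d
def ray(d,uv):
    p=np.array([(uv[0]-d['cx'])/d['fx'],(uv[1]-d['cy'])/d['fy']]);q=p.copy()
    for _ in range(20): q=p/(1+d['k1']*(q@q))
    v=d['Rw']@np.array([q[0],q[1],1]); return d['o'],v/np.linalg.norm(v)
def onz(d,uv,z):
    o,v=ray(d,uv); return o+v*(z-o[2])/v[2]
def proj(d,X):
    c=d['Rw'].T@(np.array(X,float)-d['o']); p=c[:2]/c[2]; p=p*(1+d['k1']*(p@p))
    return np.array([p[0]*d['fx']+d['cx'],p[1]*d['fy']+d['cy']])
def tri(*dp):
    A=np.zeros((3,3));b=np.zeros(3);L=[]
    for d,uv in dp:
        o,v=ray(d,uv);P=np.eye(3)-np.outer(v,v);A+=P;b+=P@o;L.append((o,P))
    X=np.linalg.solve(A,b); return X,[round(float(np.linalg.norm(P@(X-o))),1) for o,P in L]
def blob(m,minA=20):
    n,l,s,c=cv2.connectedComponentsWithStats(m.astype(np.uint8)); return [(int(s[i,4]),c[i].round(1).tolist(),s[i,:4].tolist()) for i in range(1,n) if s[i,4]>=minA]
def mask(d,col):
    h=cv2.cvtColor(d['img'],cv2.COLOR_RGB2HSV);H,S,V=[h[...,i].astype(int) for i in range(3)]
    if col=='red': return ((H<5)|(H>174))&(S>180)&(V>80)
    if col=='orange': return (H>6)&(H<16)&(S>180)&(V>190)
    if col=='green': return (H>40)&(H<85)&(S>90)&(V>40)
    if col=='blue': return (H>100)&(H<125)&(S>100)&(V>40)
E
python3 - <<'E'
from h import *
D={n:shot(n) for n in("scene","side","wrist")}
for n in D:
    for c in('red','orange','green','blue'): print(n,c,blob(mask(D[n],c)) if not(n=='scene' and c=='blue') else '')
for n in D:
    b=max(blob(mask(D[n],'red'))); D[n]['k']=b[1]
print(tri(*[(D[n],D[n]['k']) for n in D]))
w=D['wrist']
print('hub z130',onz(w,(300,187),130))
for p in((278,42),(410,103),(190,307)): print(p,onz(w,p,8))
big={}
s=D['scene']['img'][180:300,200:420];cv2.imwrite('pics/c1.png',cv2.resize(s,None,fx=3.6,fy=3.6,interpolation=2)[:,:,::-1])
s=D['side']['img'][170:350,250:450];cv2.imwrite('pics/c2.png',cv2.resize(s,None,fx=3.3,fy=3.3,interpolation=2)[:,:,::-1])
E
```

```text
scene red [(135, [346.6, 239.7], [343, 231, 9, 19])]
scene orange []
scene green [(53, [155.1, 101.2], [146, 96, 23, 11]), (20, [271.0, 232.6], [263, 230, 18, 6])]
scene blue 
side red [(103, [332.4, 201.2], [329, 192, 7, 19])]
side orange []
side green []
side blue [(3286, [63.3, 119.9], [38, 51, 55, 132]), (129, [132.2, 145.5], [125, 140, 19, 13]), (257, [314.6, 155.6], [302, 148, 25, 18]), (333, [366.4, 184.6], [353, 174, 27, 22]), (112, [367.6, 294.0], [360, 289, 16, 11])]
wrist red [(42, [350.7, 87.4], [345, 82, 10, 12])]
wrist orange []
wrist green []
wrist blue []
(array([615.83361809, 104.24339521, 144.74868749]), [2.8, 3.6, 4.5])
hub z130 [586.22797072  37.65121846 130.        ]
(278, 42) [559.69018991 162.11017555   8.        ]
(410, 103) [693.75224297 105.45443213   8.        ]
(190, 307) [ 439.53215102 -130.46046822    8.        ]
```

```bash
python3 -m crank --help | head -20; python3 -c "
from bench import status;print(status.sense()['time'])"
```

```text
0.3invalid input: not JSON, or not a number
```

View pics/c1.png

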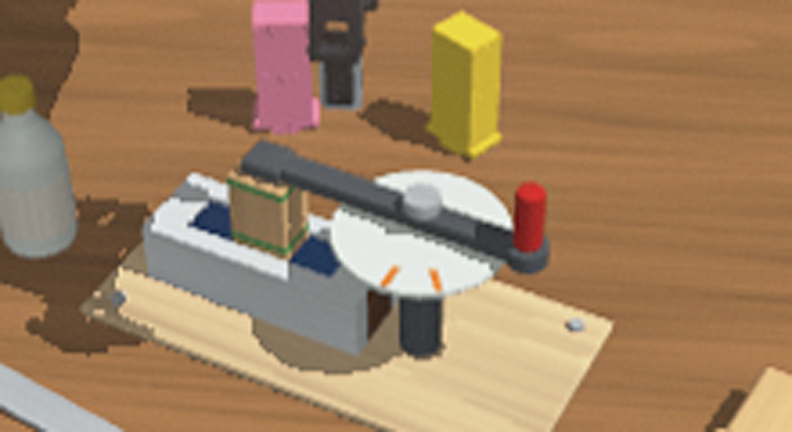

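View pics/c2.png

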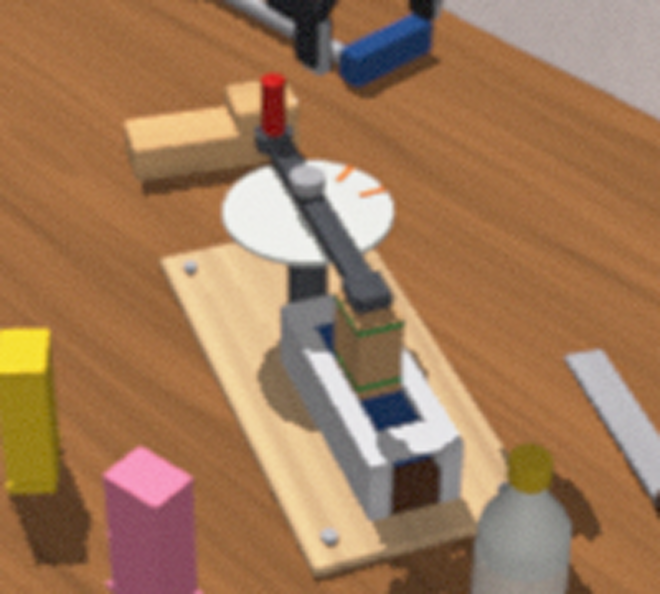

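The crops confirm the choice: beech block with green bands under the lever's nose, and a red knob on the bar's far end. Next step is refining the jig pose.

Run:
```python
from h import *
d=shot("wrist")
s=d['img'][20:220,220:440];cv2.imwrite('pics/c3.png',cv2.resize(s,None,fx=3,fy=3,interpolation=2)[:,:,::-1])
s=d['img'][180:360,160:360];cv2.imwrite('pics/c4.png',cv2.resize(s,None,fx=3,fy=3,interpolation=2)[:,:,::-1])
```

```text
(no output)
```

View pics/c3.png

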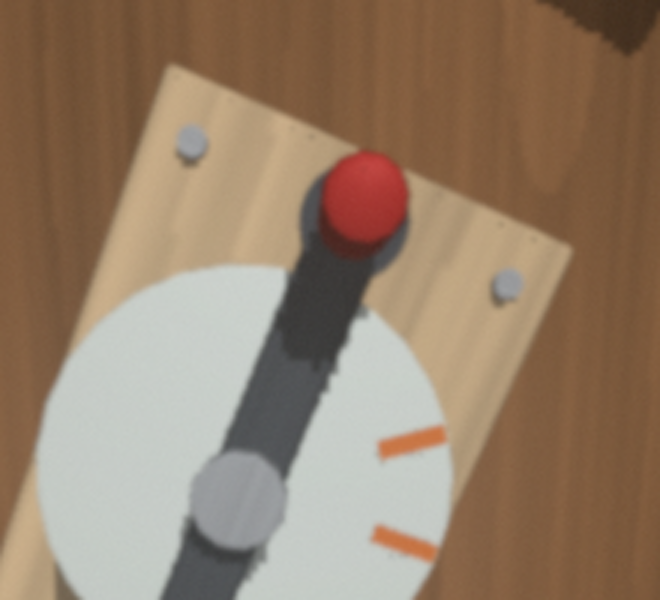

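View pics/c4.png

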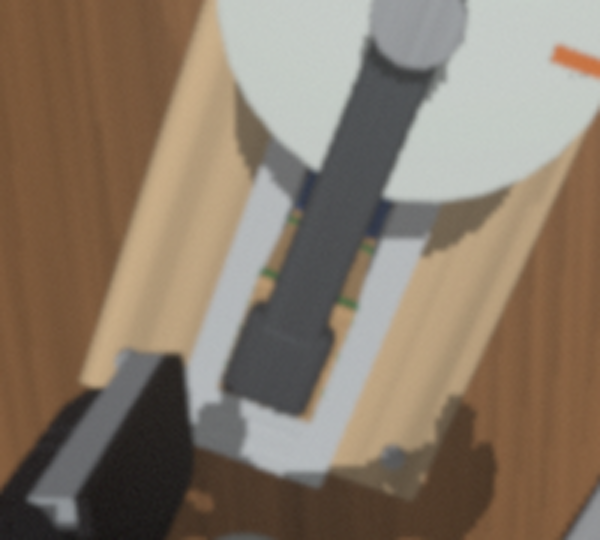

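Run:
```python
from h import *
D={n:shot(n) for n in("scene","side","wrist")};w=D['wrist']
A,B,Dd,C=[onz(w,p,8)[:2] for p in((277.3,41.3),(410.7,102.3),(296,345.7),(186.7,307.7))]
print('corners',A,B,Dd,C,np.linalg.norm(A-B),np.linalg.norm(B-Dd),np.linalg.norm(A-C))
a=lambda v:np.degrees(np.arctan2(v[1],v[0]))
print('yaw',a(B-A),a(B-Dd)-90,a(A-C)-90)
# similarity fit
J=np.array([[-75,215],[75,215],[75,-105]],float);W=np.array([A,B,Dd]);jc=J.mean(0);wc=W.mean(0)
U,S,V=np.linalg.svd((W-wc).T@(J-jc));R=U@V;print('fit yaw',a(R[:,0]),'pocket',wc-R@jc,'pivot',wc+R@(np.array([0,110])-jc))
print('dial wrist',onz(w,(301.5,177.4),105),'knobtop wrist z164',onz(w,(342,84.3),164),'hub top',onz(w,(299,186.5),135))
# scene/side knob top and hub
sc,si=D['scene'],D['side']
ks=(347.2,232.5);ki=(272/3.3+250,80/3.3+170)
print('knob top tri',tri((sc,ks),(si,ki),(w,(342,84.3))),tri((sc,ks),(si,ki)))
print('hub tri',tri((sc,(421/3.6+200,190/3.6+180)),(si,(308/3.3+250,174/3.3+170)),(w,(299,186.5))))
hub=tri((sc,(421/3.6+200,190/3.6+180)),(si,(308/3.3+250,174/3.3+170)))
print('hub 2',hub)
```

```text
corners [559.39979358 162.81468172] [694.99808691 106.15338894] [ 570.59683106 -186.45559032] [ 435.50293031 -131.70603283] 146.96053637981072 317.9554799029195 319.5197709523552
yaw -22.678167198435634 -23.03253038188275 -22.815167725839217
fit yaw -23.123859278108092 pocket [542.79544015 -62.30745789] pivot [585.99465306  38.85492645]
dial wrist [586.42378153  41.30505408 105.        ] knobtop wrist z164 [613.8942354  103.08818975 164.        ] hub top [586.10248587  38.7067669  135.        ]
knob top tri (array([612.48391394, 103.6709909 , 163.11069358]), [2.0, 1.5, 1.5]) (array([611.12807975, 103.7284602 , 162.86918787]), [1.5, 1.5])
hub tri (array([584.47692912,  38.84802849, 133.51610924]), [2.6, 1.9, 1.6])
hub 2 (array([583.0509762 ,  38.78515444, 133.36239422]), [2.0, 2.0])
```

```bash
python3 -m crank '{"slide":[[0.035,0.0045,0],[0.035,0.0045,0],[0.0335,0.0045,0],[0,0,0],[0,0,0],[0,0,0]],"twist":[0,0,0,0.134,0.134,0.134]}' 0.3 30
python3 - <<'E'
from h import *
import time
s=status.sense();print(s['tool_pos'],s['tcp_rot'],s['joint_pos'].round(1),s['finger_gap'])
d=shot("wrist","w1.png")
E
```

```text
time: 1.1
tool_pos: [613.5, 104.1, 231.2]
tcp_rot: [-180.0, 0.0, 66.7]
ft_force: [-0.6, 0.5, 0.1]
finger_gap: 59.9
[613.47236162 104.0591464  231.23131448] [-1.79996361e+02  4.55909462e-03  6.67029605e+01] [ 4.9 10.9 81.5 -0.  87.6 28.2] 59.94077218832775
```

View pics/w1.png

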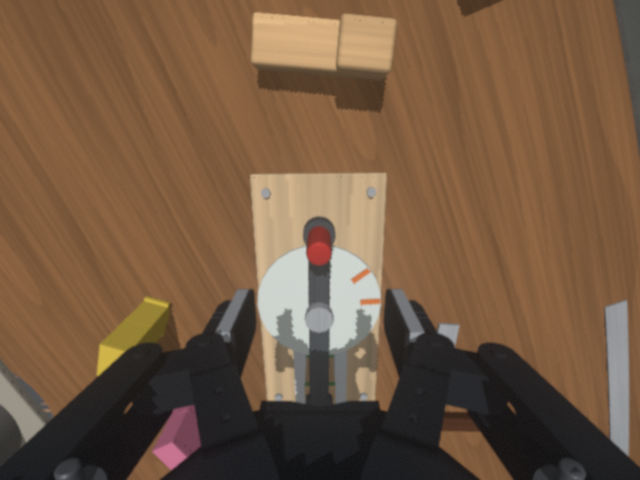

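Knob at (319,250) is between the fingers and the jig is square to the tool; the yellow and pink decoys are lower left, the offcut at the top (325,42).

Run:
```python
from h import *
d=shot("wrist")
print(blob(mask(d,'red')))
s=d['img'][210:350,250:390];cv2.imwrite('pics/c5.png',cv2.resize(s,None,fx=4,fy=4,interpolation=2)[:,:,::-1])
for z,p in((164,(319.5,255)),(146,(319,246)),(135,(319,317.5))): print(p,onz(d,p,z))
B,A=onz(d,(386,173),8),onz(d,(251,174),8);print(A,B,np.degrees(np.arctan2(*(B-A)[1::-1])))
print('knob pred in pic', proj(d,(613.3,103.3,164)),proj(d,(613.3,103.3,122)))
```

```text
[]
(319.5, 255) [613.53711829 101.18687018 164.        ]
(319, 246) [613.29472773 101.48441107 146.        ]
(319, 317.5) [586.82895272  41.57403637 135.        ]
[559.74071543 163.60387069   8.        ] [694.61062747 105.25933603   8.        ] -23.393241223466074
knob pred in pic [317.90293644 252.42968281] [318.0876356 234.0809052]
```

View pics/c5.png

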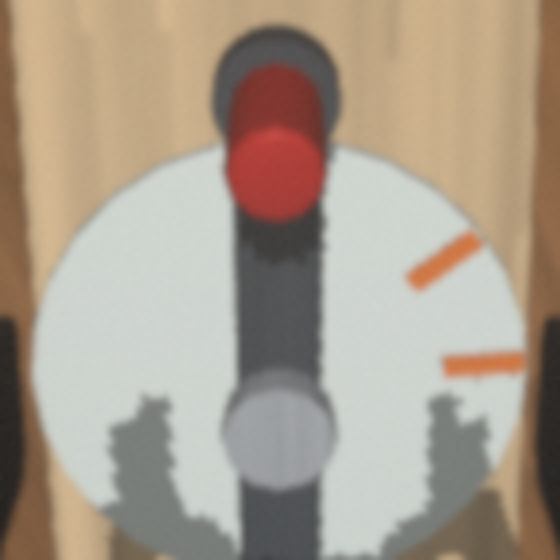

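```bash
python3 -m crank '{"slide":[[-0.0012,0,0.025],[0,0,0.035],[0,0,0.03],[0,0,0.013],[0,0,0]],"twist":[0,0,0,0,0]}' 0.3 30; python3 -m crank '{"slide":[[0,0,0],[0,0,0],[0,0,0],[0,0,0],[0,0,0],[0,0,0]],"twist":[0,0,0,0,0,0]}' 1 30
```

```text
time: 1.7
tool_pos: [611.3, 102.2, 125.8]
tcp_rot: [-179.8, 0.1, 67.1]
ft_force: [-0.1, -0.9, -0.6]
finger_gap: 60.0
time: 2.3
tool_pos: [614.3, 102.7, 130.6]
tcp_rot: [179.8, -0.1, 67.0]
ft_force: [-0.1, 0.9, 7.2]
finger_gap: 16.8
```

```bash
python3 -m crank '{"slide":[[0,0,-0.002],[0,0,0]],"twist":[0,0]}'
python3 - <<'E'
from h import *
for i in range(3):
    s=status.sense();print(s['tool_pos'].round(1),s['ft_force'].round(1),s['finger_gap'])
d=shot("wrist","w2.png");d=shot("side");s=d['img'][130:290,270:430];cv2.imwrite('pics/c6.png',cv2.resize(s,None,fx=3.5,fy=3.5,interpolation=2)[:,:,::-1])
E
```

```text
time: 2.5
tool_pos: [613.7, 102.9, 130.7]
tcp_rot: [179.9, -0.1, 67.0]
ft_force: [2.8, 2.7, -3.7]
finger_gap: 17.1
[613.7 102.9 130.7] [ 2.8  2.7 -3.7] 17.149502111735288
[613.7 102.9 130.7] [ 2.8  2.7 -3.7] 17.149502111735288
[613.7 102.9 130.7] [ 2.8  2.7 -3.7] 17.149502111735288
```

View pics/c6.png

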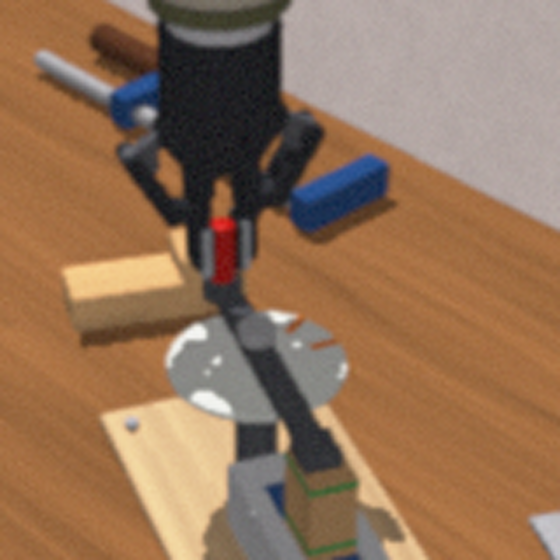

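```bash
python3 -m crank '{"slide":[[-0.00027,0.0061,0],[-0.00027,0.0061,0],[-0.00027,0.0061,0],[-0.00027,0.0061,0],[-0.00027,0.0061,0],[-0.00027,0.0061,0],[0,0,0]],"twist":[0.0873,0.0873,0.0873,0.0873,0.0873,0.0873,0]}'
python3 - <<'E'
from h import *
d=shot("wrist","w3.png")
E
```

```text
time: 3.3
tool_pos: [642.1, 79.3, 130.7]
tcp_rot: [179.9, -0.0, 36.8]
ft_force: [2.0, -1.9, -0.6]
finger_gap: 17.2
```

View pics/w3.png

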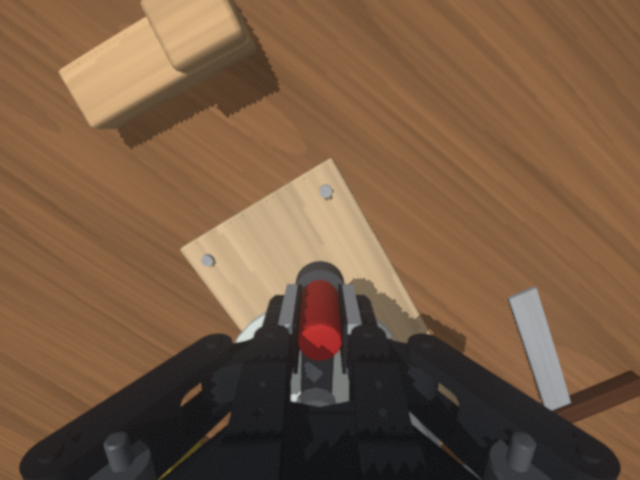

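The knob (320,320) stays in the grip and the bar turns with the tool: 30 degrees done, 40 to go.

```bash
python3 -m crank '{"slide":[[-0.00027,0.0061,0],[-0.00027,0.0061,0],[-0.00027,0.0061,0],[-0.00027,0.0061,0],[-0.00027,0.0061,0],[-0.00027,0.0061,0],[-0.00027,0.0061,0],[-0.00027,0.0061,0]],"twist":[0.0873,0.0873,0.0873,0.0873,0.0873,0.0873,0.0873,0.0873]}'; python3 -m crank '{"slide":[[0,0,0],[0,0,0],[0,0,0]],"twist":[0,0,0]}';  python3 - <<'E'
import numpy as np
from h import *
s=status.sense();v=s['tool_pos'][:2]-np.array([586,39.5]);print(v,np.hypot(*v),66.9-np.degrees(np.arctan2(v[1],v[0])))
for n in("scene","side"):
    d=shot(n);c=(316,240) if n=="scene" else(343,230)
    q=d['img'][c[1]-60:c[1]+60,c[0]-70:c[0]+70];cv2.imwrite(f'pics/c7{n}.png',cv2.resize(q,None,fx=5,fy=5,interpolation=2)[:,:,::-1])
E
```

```text
time: 4.15
tool_pos: [654.6, 34.3, 130.6]
tcp_rot: [180.0, 0.1, -3.1]
ft_force: [-5.7, 0.1, 3.8]
finger_gap: 17.5
time: 4.45
tool_pos: [654.6, 33.7, 130.7]
tcp_rot: [179.9, 0.1, -2.9]
ft_force: [-5.2, -3.3, 4.1]
finger_gap: 17.0
[68.59921335 -5.81302092] 68.84506724708915 71.7436091774675
```

View pics/c7scene.png

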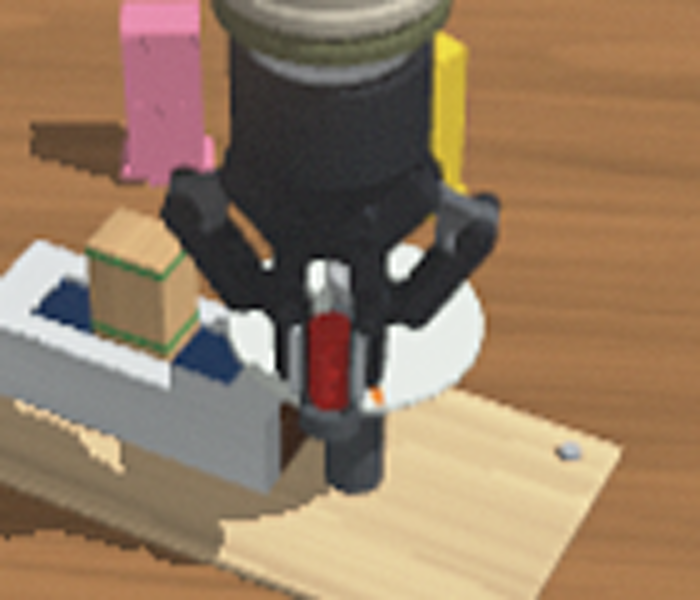

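View pics/c7side.png

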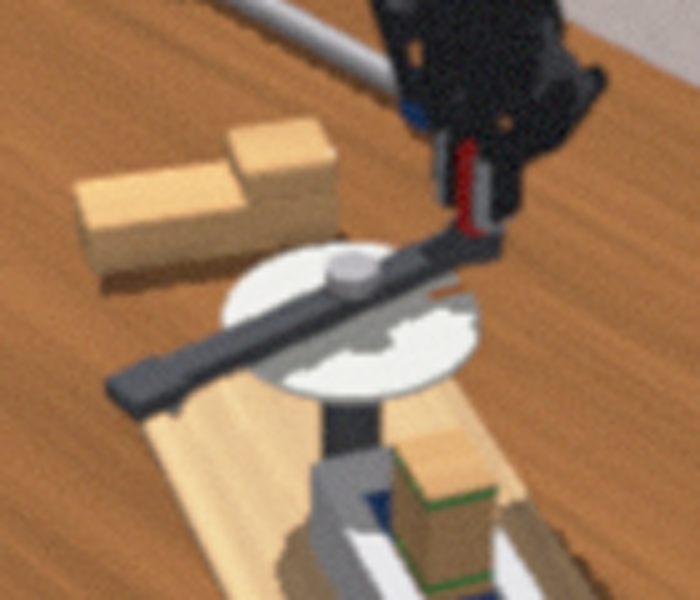

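Looks right. Release, rise, then check with the wrist camera.

```bash
python3 -m crank '{"slide":[[0,0,0],[0,0,0],[0,0,0],[0,0,0],[0,0,0]],"twist":[0,0,0,0,0]}' 0.3 30; python3 -m crank '{"slide":[[0,0,-0.02],[0,0,-0.04],[0,0,-0.04],[-0.02,0,-0.02],[-0.03,0,-0.01],[0,0,0]],"twist":[0,0,0,0,0,0]}' ;python3 -m crank '{"slide":[[-0.02,0,0],[-0.02,0,0],[0,0,0],[0,0,0],[0,0,0],[0,0,0],[0,0,0],[0,0,0]],"twist":[-0.14,-0.14,-0.14,-0.14,-0.14,-0.14,-0.14,-0.14]}'
python3 - <<'E'
from h import *
d=shot("wrist","w4.png")
E
```

```text
time: 5.05
tool_pos: [655.5, 34.4, 130.2]
tcp_rot: [-180.0, 0.0, -3.0]
ft_force: [0.8, -0.0, 0.7]
finger_gap: 59.7
time: 5.65
tool_pos: [604.4, 37.3, 263.0]
tcp_rot: [-180.0, -0.2, -3.0]
ft_force: [1.2, 0.0, 0.9]
finger_gap: 59.9
time: 6.45
tool_pos: [565.9, 36.2, 259.8]
tcp_rot: [-180.0, 0.0, 61.4]
ft_force: [-0.1, -0.3, 0.2]
finger_gap: 59.8
```

View pics/w4.png

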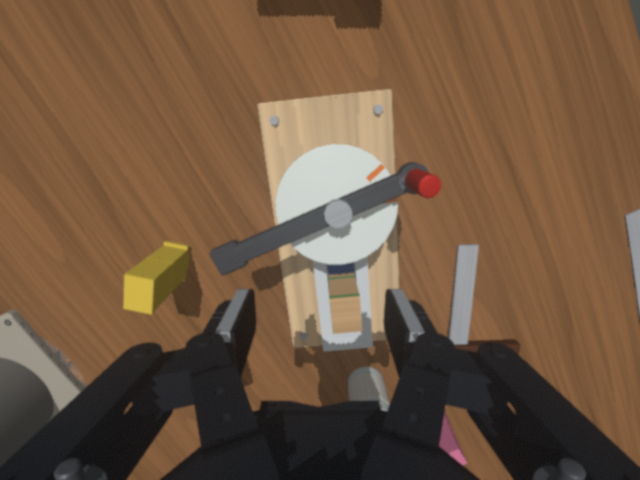

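Run:
```python
from h import *
d=shot("wrist")
q=d['img'][130:290,200:450];cv2.imwrite('pics/c8.png',cv2.resize(q,None,fx=3.2,fy=3.2,interpolation=2)[:,:,::-1])
q=d['img'][240:360,280:410];cv2.imwrite('pics/c9.png',cv2.resize(q,None,fx=5,fy=5,interpolation=2)[:,:,::-1])
```

```text
(no output)
```

View pics/c8.png

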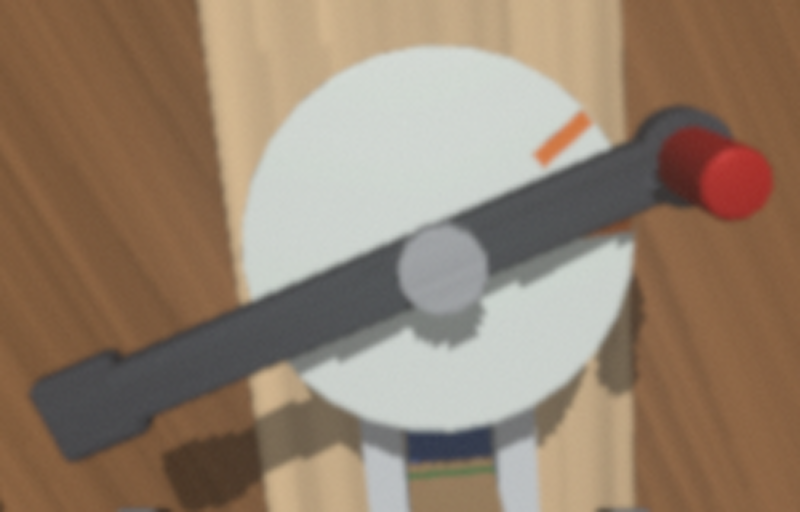

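View pics/c9.png

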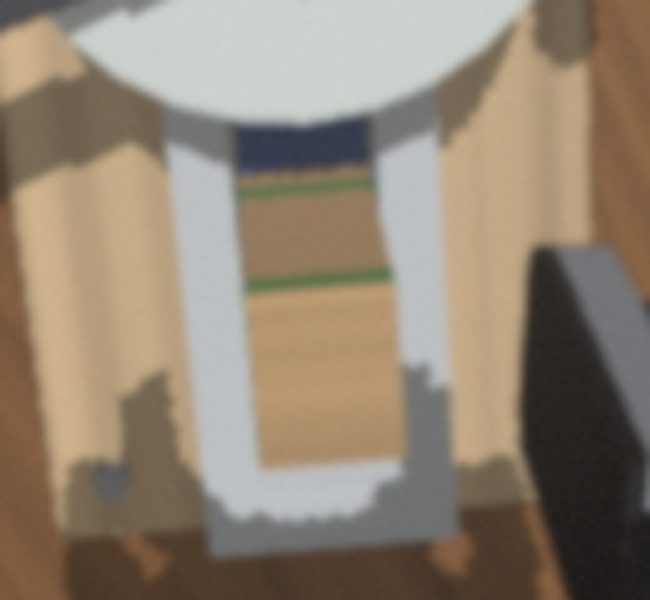

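Run:
```python
from h import *
d=shot("wrist");f=lambda p:(p[0]/3.2+200,p[1]/3.2+130);g=lambda p:(p[0]/5+280,p[1]/5+240)
n,k=onz(d,f((52,420)),122),onz(d,f((683,157)),122);print(n,k,np.linalg.norm(n-k));a=np.degrees(np.arctan2(*(k-n)[1::-1]));print('lever',66.8-a)
P=np.array([onz(d,g(p),108) for p in((247,290),(397,281),(408,455),(260,467))]);print(P,P.mean(0))
print('sizes',[np.linalg.norm(P[i]-P[(i+1)%4]) for i in range(4)], 'yaw',np.degrees(np.arctan2(*(P[1]-P[0])[1::-1])),np.degrees(np.arctan2(*(P[2]-P[3])[1::-1])),np.degrees(np.arctan2(*(P[0]-P[3])[1::-1]))-90)
print('cam',d['o'],'hub',onz(d,(338,214),134))
s=status.sense();print(s['tool_pos'],s['tcp_rot'],s['joint_pos'].round(0))
```

```text
[468.02882624  50.0827995  122.        ] [654.89989634  32.0018971  122.        ] 187.74375055343427
lever 72.3265089709498
[[537.31272218 -38.49331908 108.        ]
 [564.0703935  -50.98801385 108.        ]
 [548.30719416 -87.56883242 108.        ]
 [520.50472856 -75.45422786 108.        ]] [542.5487596 -63.1260983 108.       ]
sizes [np.float64(29.531176271257188), np.float64(39.83258390912361), np.float64(30.327227646904454), np.float64(40.60317017064402)] yaw -25.030574569265127 -23.5446107016622 -24.453692976193835
cam [603.67376269 103.03014016 402.78835094] hub [585.96871444  38.67393483 134.        ]
[565.82292969  36.27696337 259.84385828] [-1.79975270e+02  1.18087018e-02  6.09469338e+01] [-2.  2. 88.  0. 90. 28.]
```

Run:
```python
from h import *
d=shot("wrist");f=lambda p:(p[0]/3.2+200,p[1]/3.2+130)
a=lambda v:np.degrees(np.arctan2(v[1],v[0]))
c=np.array([586,39.5])
p,q=onz(d,f((542,160)),105)[:2],onz(d,f((586,117)),105)[:2]
print('upper tick dir',a(q-p),a((p+q)/2-c),'-> lever 70 dir would be',a((p+q)/2-c)-17.2)
b=[onz(d,f(x),122)[:2] for x in((683,157),(52,420),(442,270))]
print('bar',a(b[0]-b[1]),'knob from pivot',a(b[0]-c))
sc,si=shot("scene"),shot("side")
for n,dd in(("scene",sc),("side",si)):
    u=proj(dd,(542.6,-63.1,108)).astype(int);print(n,u)
    im=dd['img'].copy();im[u[1],u[0]]=(255,0,255)
    s=im[u[1]-40:u[1]+60,u[0]-60:u[0]+60];cv2.imwrite(f'pics/c10{n}.png',cv2.resize(s,None,fx=5,fy=5,interpolation=0)[:,:,::-1])
```

```text
upper tick dir 16.437012238924595 10.479286451537071 -> lever 70 dir would be -6.720713548462928
bar -5.831709627122107 knob from pivot -6.601543673329708
scene [272 227]
side [362 261]
```

View pics/c10scene.png

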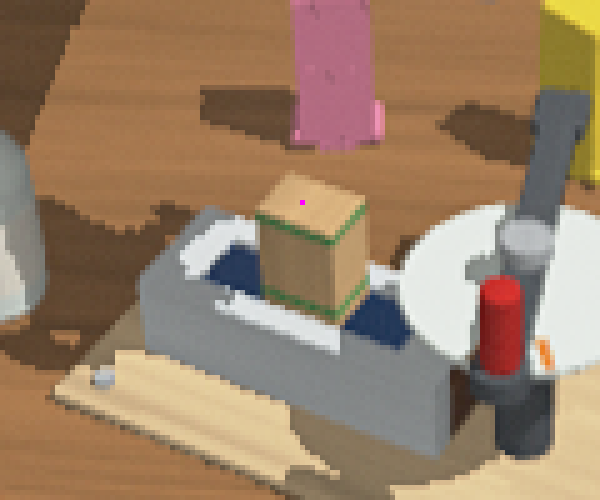

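View pics/c10side.png

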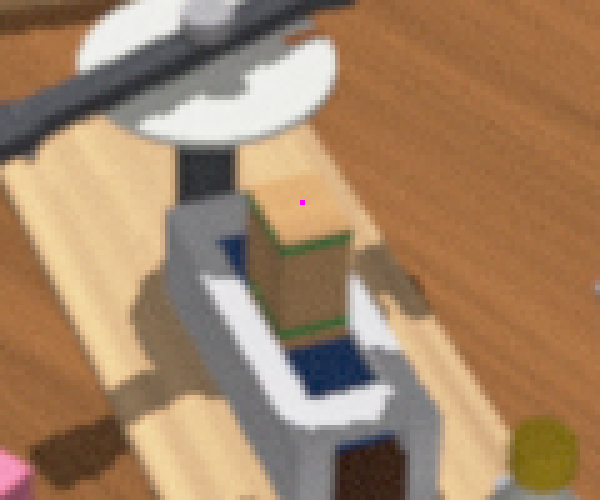

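Run:
```python
from h import *
w,sc,si=shot("wrist"),shot("scene"),shot("side")
a=(sc,(312/5+212,208/5+187));b=(si,(300/5+302,212/5+221));c=(w,(328/5+280,373/5+240))
for t in((a,b,c),(a,b),(a,c),(b,c)): print(tri(*t))
```

```text
(array([541.52012799, -62.34556377, 104.87830402]), [2.9, 1.5, 1.9])
(array([541.79026415, -61.15709745, 103.89500276]), [2.0, 2.0])
(array([542.75902277, -60.6883883 , 107.66429072]), [2.0, 2.0])
(array([541.29227188, -64.3689202 , 104.94147136]), [0.1, 0.1])
```

```bash
python3 -m crank '{"slide":[[0,0,0],[-0.035,0.006,0],[-0.035,0.006,0],[-0.0302,0.0052,0],[0,0,0.03],[0,0,0.02],[0,0,0]],"twist":[-0.1056,0,0,0,0,0,0]}'
python3 - <<'E'
from h import *
s=status.sense();print(s['tool_pos'],s['tcp_rot'])
d=shot("wrist","w5.png")
s=shot("side");sc=shot("scene")
y=[max(blob(m)) for m in [(lambda h:(h[...,0]>20)&(h[...,0]<32)&(h[...,1]>200)&(h[...,2]>60))(cv2.cvtColor(x['img'],cv2.COLOR_RGB2HSV)) for x in(s,sc)]];print(y)
# bottle cap by eye: side (410,312), scene (204,206)
b=tri((s,(410,312)),(sc,(204,206)));print('cap',b)
v=b[0][:2]-np.array([542.5,-62.6]);c,q=np.cos(np.radians(-23)),np.sin(np.radians(-23));print('jig frame',c*v[0]+q*v[1],-q*v[0]+c*v[1])
E
```

```text
time: 7.6
tool_pos: [540.6, -62.7, 206.8]
tcp_rot: [-179.7, 0.1, 67.1]
ft_force: [-0.6, -0.5, 0.0]
finger_gap: 59.7
[540.55762519 -62.68284775 206.83259664] [-1.79674689e+02  6.27355341e-02  6.70730753e+01]Traceback (most recent call last):
  File "<stdin>", line 5, in <module>
ValueError: max() iterable argument is empty
```

View pics/w5.png

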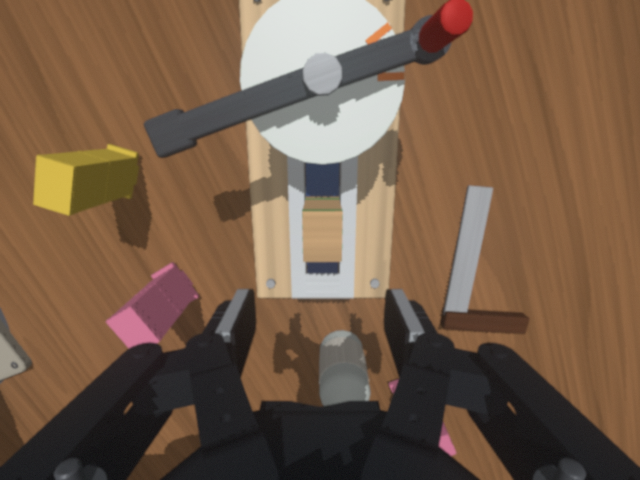

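Wrist view: block top at about (323,237) between its cheeks, lever bar between the two ticks (378,35)/(392,76), bottle at (343,365). Measuring more finely.

Run:
```python
from h import *
d=shot("wrist");s=status.sense();print(s['tool_pos'],s['tcp_rot'])
q=d['img'][150:310,240:410];cv2.imwrite('pics/c11.png',cv2.resize(q,None,fx=4.5,fy=4.5,interpolation=2)[:,:,::-1])
si,sc=shot("side"),shot("scene")
b=tri((si,(410,312)),(sc,(204,206)));print('cap',b)
v=b[0][:2]-np.array([542.5,-62.6]);c,q=np.cos(np.radians(-23)),np.sin(np.radians(-23));print('jig frame',c*v[0]+q*v[1],-q*v[0]+c*v[1])
```

```text
[543.48622244 -62.70631159 211.99576489] [ 1.79871154e+02 -2.47676327e-02  6.71666744e+01]
cap (array([ 493.49306747, -232.96712419,  121.67245292]), [0.9, 0.9])
jig frame 21.456619445619424 -175.9722987360315
```

View pics/c11.png

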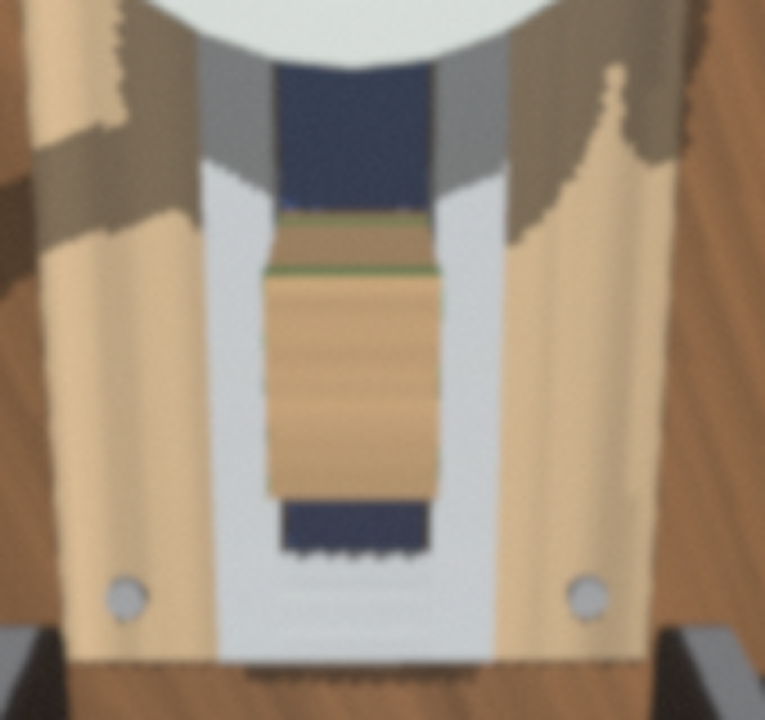

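Run:
```python
from h import *
d=shot("wrist");s=status.sense();print(s['tool_pos'],s['tcp_rot'])
P=np.array([onz(d,(p[0]/4.5+240,p[1]/4.5+150),108) for p in((265,272),(440,272),(437,498),(267,498))]);m=P.mean(0);print(P,m)
print([np.linalg.norm(P[i]-P[(i+1)%4]) for i in range(4)])
v=m[:2]-s['tool_pos'][:2];y=np.radians(s['tcp_rot'][2]);print('tool dx,dy',v@[np.cos(y),np.sin(y)],v@[np.sin(y),-np.cos(y)])
for e in ((0,1),(3,2)): print(np.degrees(np.arctan2(*(P[e[1]]-P[e[0]])[1::-1])))
for side in(((205,300),(215,560)),((505,300),(496,560))): print([onz(d,(p[0]/4.5+240,p[1]/4.5+150),54).round(1) for p in side])
```

```text
[543.43823554 -62.67854015 211.77002669] [ 1.79870756e+02 -2.47895351e-02  6.71791963e+01]
[[538.15499344 -38.95149248 108.        ]
 [565.26221014 -50.39345948 108.        ]
 [549.57551846 -88.01108763 108.        ]
 [521.97271367 -76.34257943 108.        ]] [543.74135893 -63.42465476 108.        ]
[np.float64(29.423116865684538), np.float64(40.75730907846414), np.float64(29.96779797470519), np.float64(40.742601310786576)]
tool dx,dy -0.5701440454610924 0.5687763704652484
-22.884627529195647
-22.915194007935174
[array([516.6, -49.7,  54. ]), array([ 494.4, -103.5,   54. ])]
[array([573.6, -73.8,  54. ]), array([ 550.7, -127.4,   54. ])]
```

```bash
python3 -m crank '{"slide":[[-0.0005,0.0005,0.04],[0,0,0.04],[0,0,0.035],[0,0,0.015],[0,0,0.010],[0,0,0],[0,0,0]],"twist":[0,0,0,0,0,0,0]}'
python3 - <<'E'
from h import *
d=shot("wrist","w6.png");d=shot("side");q=d['img'][190:350,280:440];cv2.imwrite('pics/c12.png',cv2.resize(q,None,fx=3.5,fy=3.5,interpolation=2)[:,:,::-1])
E
```

```text
time: 8.65
tool_pos: [544.3, -63.7, 72.1]
tcp_rot: [179.9, -0.0, 67.2]
ft_force: [0.1, 0.3, 0.5]
finger_gap: 59.8
```

View pics/w6.png

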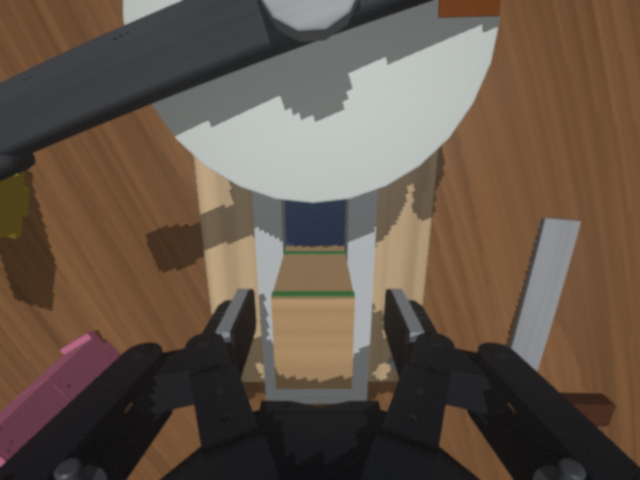

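View pics/c12.png

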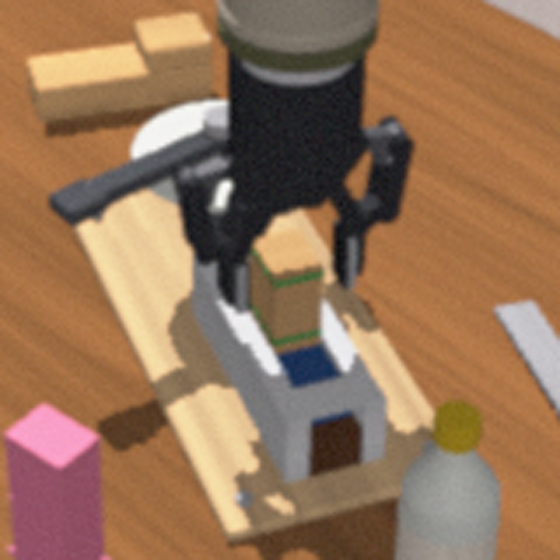

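Run:
```python
from h import *
d=shot("wrist");s=status.sense();print(s['tool_pos'],s['tcp_rot'])
q=d['img'][230:400,240:400];cv2.imwrite('pics/c13.png',cv2.resize(q,None,fx=4,fy=4,interpolation=2)[:,:,::-1])
for z in(106,108):
    P=np.array([onz(d,p,z) for p in((272,293),(354,293))]);m=P.mean(0);v=m[:2]-s['tool_pos'][:2];y=np.radians(s['tcp_rot'][2]);print(m,np.linalg.norm(P[0]-P[1]),'tool dx,dy',v@[np.cos(y),np.sin(y)],v@[np.sin(y),-np.cos(y)])
```

```text
[544.2948354  -63.67741364  72.2146829 ] [ 1.79824829e+02 -3.39126732e-02  6.71648910e+01]
[551.14679568 -44.09789918 106.        ] 29.814850883885804 tool dx,dy 20.704091724585265 -1.2834843810668397
[551.57420526 -43.17158629 108.        ] 29.27030380469574 tool dx,dy 21.72367460242703 -1.2490566805567844
```

View pics/c13.png

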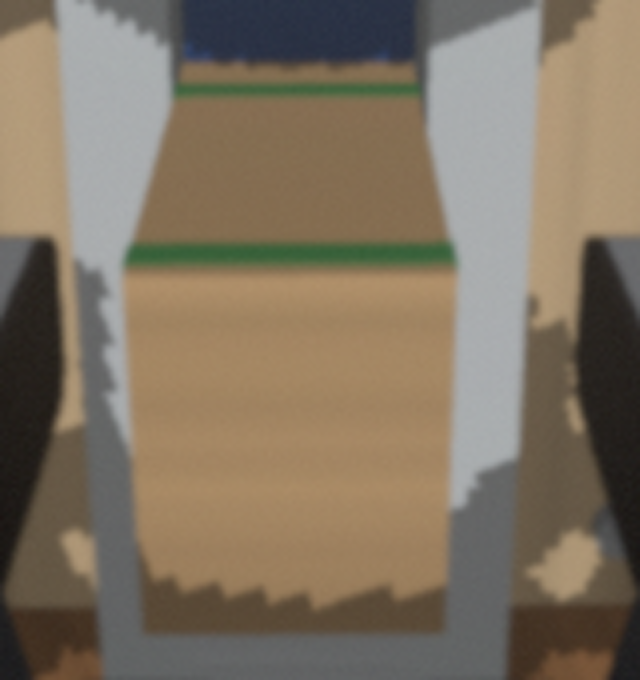

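```bash
python3 -m crank '{"slide":[[0,-0.0011,0.003],[0,0,0],[0,0,0],[0,0,0]],"twist":[0,0,0,0]}' 0.3 40; python3 -m crank '{"slide":[[0,0,0],[0,0,0],[0,0,0],[0,0,0],[0,0,0],[0,0,0]],"twist":[0,0,0,0,0,0]}' 1 40;python3 -m crank '{"slide":[[0,0,0],[0,0,0]],"twist":[0,0]}'
python3 - <<'E'
from h import *
print(status.sense())
E
```

```text
time: 9.2
tool_pos: [541.9, -63.0, 67.3]
tcp_rot: [-180.0, 0.0, 67.2]
ft_force: [0.2, 0.6, 1.0]
finger_gap: 59.7
time: 9.8
tool_pos: [542.0, -63.0, 67.4]
tcp_rot: [180.0, -0.0, 67.2]
ft_force: [-0.2, 0.2, 1.1]
finger_gap: 29.6
time: 10.0
tool_pos: [542.0, -63.0, 67.4]
tcp_rot: [180.0, -0.0, 67.2]
ft_force: [-0.1, 0.7, 1.1]
finger_gap: 29.9
{'time': 10.0, 'joint_pos': array([-1.20161001e+01,  7.25858418e+00,  1.03305614e+02, -7.16438424e-04,
        6.94221336e+01,  1.08258069e+01]), 'qd': array([ 7.67245192e-02,  1.33430893e-02, -8.47245988e-03, -1.45158173e-02,
       -3.55272214e-02, -5.39399999e-05]), 'joint_efforts': array([ 9.36050870e-03, -5.10471654e+01, -4.44129682e+01,  4.92927589e-03,
        6.58101565e-02, -1.87998121e-04]), 'tool_pos': array([541.97723205, -63.01740144,  67.38180993]), 'tcp_rot': array([ 1.79986449e+02, -1.90831737e-03,  6.71583449e+01]), 'ft_force': array([-0.11660044,  0.74931705,  1.14132807]), 'wrist_torque': array([-0.07725704, -0.08340865,  0.01477527]), 'finger_gap': 29.91201820813142}
```

```bash
python3 -m crank '{"slide":[[0.002,0,-0.0002],[0.002,0,-0.0002],[0.002,0,-0.0002],[0.002,0,0],[0,0,0]],"twist":[0,0,0,0,0]}';python3 -m crank '{"slide":[[0.002,0,0],[0.002,0,0],[0.002,0,0.0001],[0.002,0,0.0001],[0,0,0],[0,0,0]],"twist":[0,0,0,0,0,0]}'
python3 - <<'E'
from h import *
for n,u in(("scene",(272,240)),("side",(362,275))):
    d=shot(n);s=d['img'][u[1]-60:u[1]+60,u[0]-70:u[0]+70];cv2.imwrite(f'pics/c14{n}.png',cv2.resize(s,None,fx=5,fy=5,interpolation=2)[:,:,::-1])
E
```

```text
time: 10.5
tool_pos: [544.1, -58.0, 67.9]
tcp_rot: [-180.0, 0.3, 67.1]
ft_force: [-6.1, -11.3, 5.1]
finger_gap: 29.8
time: 11.1
tool_pos: [547.4, -50.8, 68.4]
tcp_rot: [180.0, 0.3, 67.1]
ft_force: [-7.2, -11.6, 8.8]
finger_gap: 29.8
```

View pics/c14scene.png

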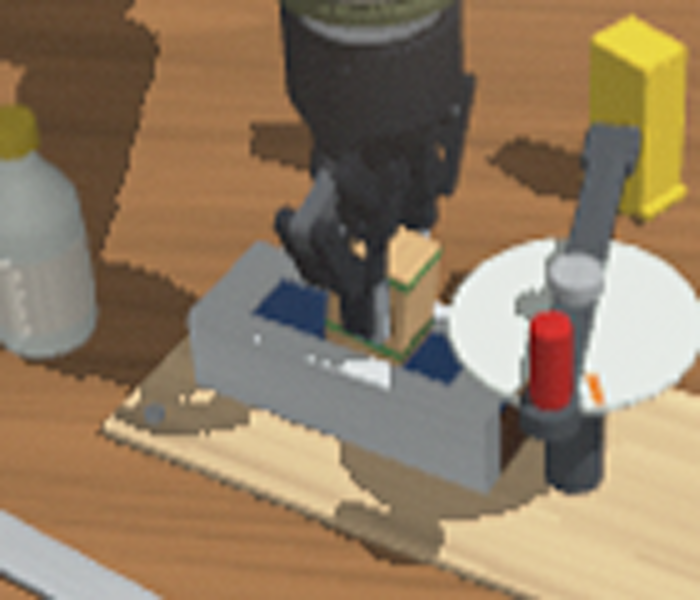

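View pics/c14side.png

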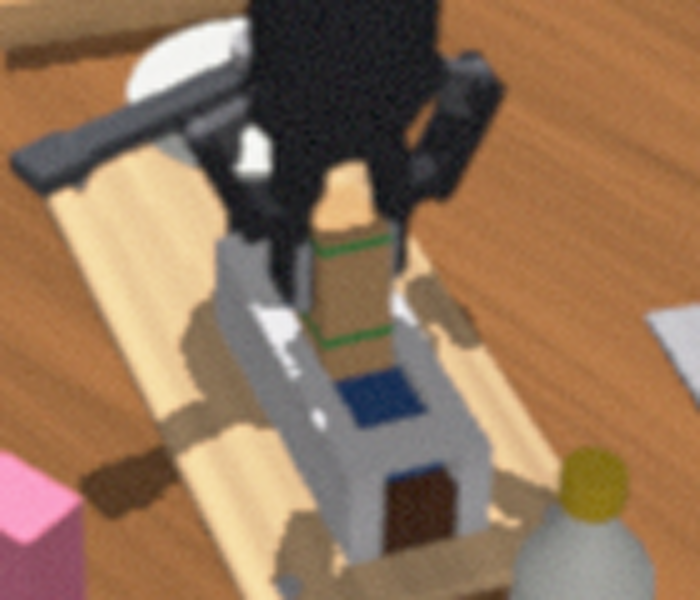

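```bash
python3 -m crank '{"slide":[[0.0015,0,0],[0.0015,0,0],[0,0,0],[0,0,0]],"twist":[0,0,0,0]}'; python3 -m crank '{"slide":[[-0.004,0,-0.0001],[-0.004,0,-0.0001],[-0.004,0,0.0002],[-0.004,0,0.0002],[-0.003,0,0.0002],[0,0,0],[0,0,0]],"twist":[0,0,0,0,0,0,0]}'
python3 - <<'E'
from h import *
d=shot("wrist","w7.png")
for n,u in(("scene",(272,240)),("side",(362,275))):
    d=shot(n);s=d['img'][u[1]-60:u[1]+60,u[0]-70:u[0]+70];cv2.imwrite(f'pics/c15{n}.png',cv2.resize(s,None,fx=5,fy=5,interpolation=2)[:,:,::-1])
E
```

```text
time: 11.6
tool_pos: [548.6, -48.0, 68.4]
tcp_rot: [180.0, 0.3, 67.1]
ft_force: [-7.7, -12.3, 9.6]
finger_gap: 29.7
time: 12.3
tool_pos: [543.1, -61.2, 68.1]
tcp_rot: [179.9, -0.2, 67.2]
ft_force: [2.8, 6.9, 4.5]
finger_gap: 29.3
```

View pics/w7.png

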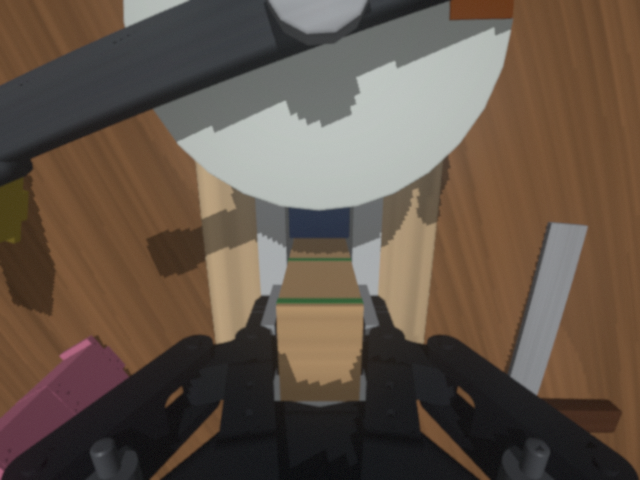

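View pics/c15scene.png

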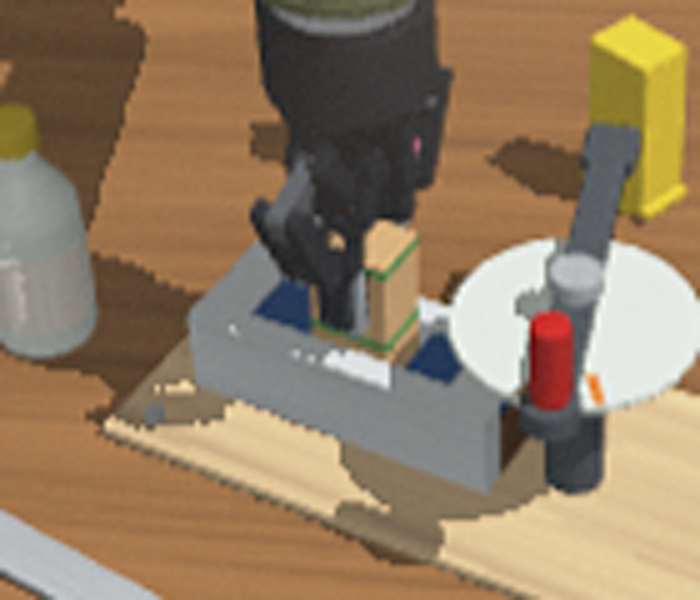

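Run:
```python
from h import *
d=shot("wrist");s=status.sense();print(s['tool_pos'])
q=d['img'][190:320,260:380];cv2.imwrite('pics/c16.png',cv2.resize(q,None,fx=4.5,fy=4.5,interpolation=2)[:,:,::-1])
x=np.array([np.cos(np.radians(67.1)),np.sin(np.radians(67.1))])
col=d['img'][225:310,320].astype(int);print([(225+i,c.tolist()) for i,c in enumerate(col) if i<25 or i>65][::2])
for r_ in(236,237,238): print(r_, (onz(d,(320,r_),52)[:2]-[543,-63])@x)
print('lower band', (onz(d,(320,259),60)[:2]-[543,-63])@x,'upper',(onz(d,(320,300),105)[:2]-[543,-63])@x)
```

```text
[543.10038334 -61.21490004  68.13825458]
[(225, [42, 50, 68]), (227, [43, 52, 68]), (229, [44, 51, 68]), (231, [43, 51, 67]), (233, [43, 50, 67]), (235, [44, 50, 67]), (237, [55, 55, 62]), (239, [81, 70, 58]), (241, [85, 72, 56]), (243, [86, 73, 58]), (245, [87, 74, 57]), (247, [86, 72, 57]), (249, [85, 72, 56]), (292, [127, 104, 78]), (294, [126, 104, 77]), (296, [122, 103, 75]), (298, [82, 95, 61]), (300, [54, 92, 55]), (302, [71, 100, 61]), (304, [120, 106, 75]), (306, [155, 127, 93]), (308, [174, 142, 104])]
236 28.58773106366471
237 28.064723712106193
238 27.540737788849615
lower band 19.38738529052073 upper 21.14825655910914
```

View pics/c16.png

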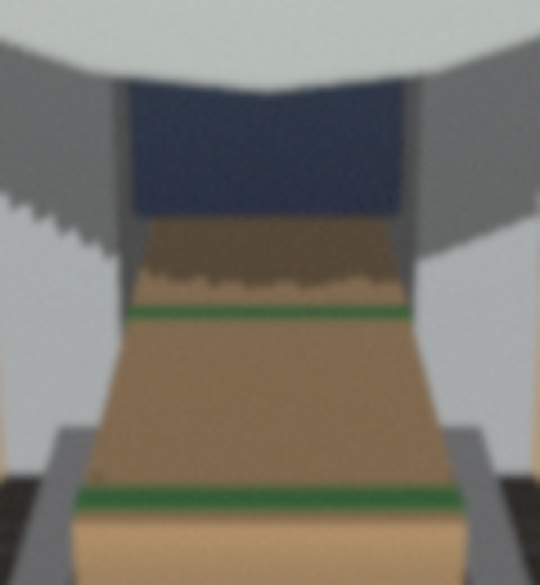

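Post-side cheek edge now at about y = 27 (was 20.5): it is out by ~6–7 mm. Now the other side.

```bash
python3 -m crank '{"slide":[[-0.0025,0,-0.0002],[-0.0025,0,-0.0002],[-0.0025,0,-0.0001],[-0.0025,0,0],[-0.0025,0,0],[0,0,0]],"twist":[0,0,0,0,0,0]}';python3 -m crank '{"slide":[[-0.0025,0,0],[-0.002,0,0],[-0.002,0,0],[0,0,0],[0,0,0]],"twist":[0,0,0,0,0]}'
python3 - <<'E'
from h import *
for n,u in(("scene",(272,240)),("side",(362,275))):
    d=shot(n);s=d['img'][u[1]-60:u[1]+60,u[0]-70:u[0]+70];cv2.imwrite(f'pics/c17{n}.png',cv2.resize(s,None,fx=5,fy=5,interpolation=2)[:,:,::-1])
E
```

```text
time: 13.1
tool_pos: [538.9, -71.8, 69.3]
tcp_rot: [179.9, -0.3, 67.2]
ft_force: [2.8, 14.6, 7.8]
finger_gap: 29.5
time: 13.6
tool_pos: [536.5, -77.8, 69.5]
tcp_rot: [179.9, -0.3, 67.2]
ft_force: [3.0, 14.1, 9.9]
finger_gap: 29.6
```

View pics/c17scene.png

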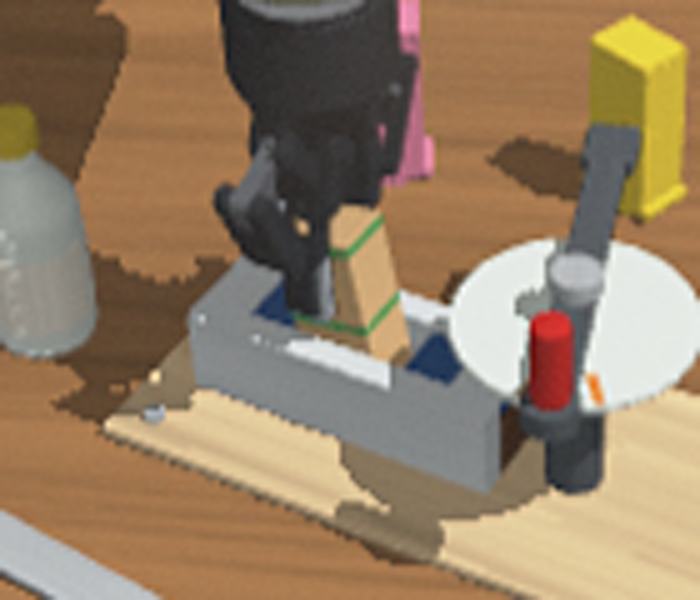

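View pics/c17side.png

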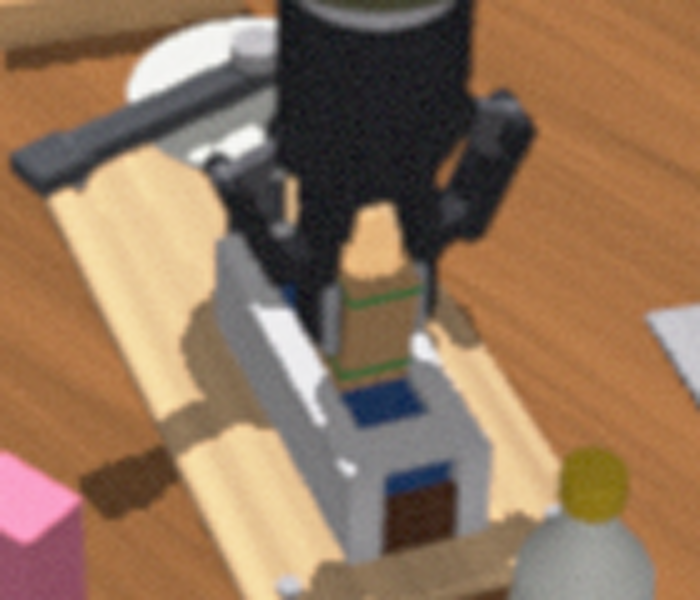

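```bash
python3 -m crank '{"slide":[[-0.0015,0,0],[0,0,0],[0,0,0]],"twist":[0,0,0]}'; python3 -m crank '{"slide":[[0.004,0,0],[0.004,0,0.0002],[0.004,0,0.0003],[0.004,0,0.0003],[0.004,0,0.0003],[0.001,0,0],[0,0,0],[0,0,0]],"twist":[0,0,0,0,0,0,0,0]}'
python3 - <<'E'
from h import *
d=shot("wrist","w8.png")
for n,u in(("scene",(272,240)),("side",(362,275))):
    d=shot(n);s=d['img'][u[1]-60:u[1]+60,u[0]-70:u[0]+70];cv2.imwrite(f'pics/c18{n}.png',cv2.resize(s,None,fx=5,fy=5,interpolation=2)[:,:,::-1])
E
```

```text
time: 14.0
tool_pos: [536.0, -79.1, 69.6]
tcp_rot: [179.9, -0.3, 67.2]
ft_force: [2.4, 13.1, 9.2]
finger_gap: 29.3
time: 14.8
tool_pos: [541.8, -64.2, 66.9]
tcp_rot: [180.0, 0.2, 67.1]
ft_force: [-2.7, -6.8, 4.1]
finger_gap: 29.3
```

View pics/c18scene.png

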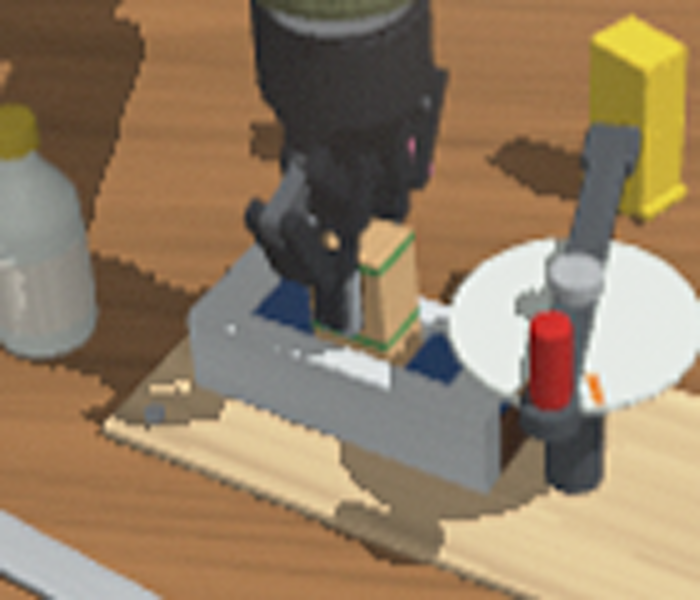

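View pics/c18side.png

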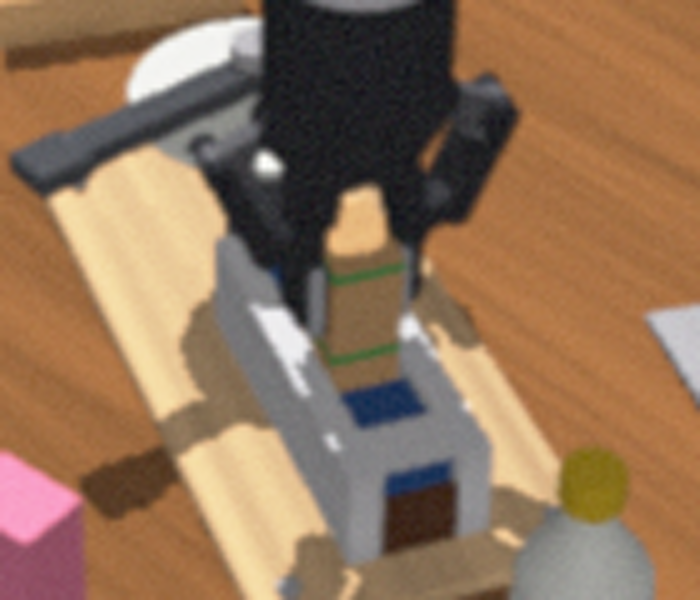

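View pics/w8.png

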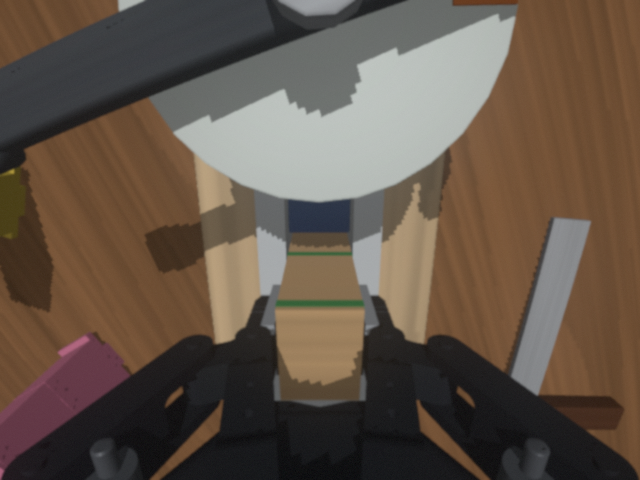

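```bash
python3 -m crank '{"slide":[[0.002,0,0],[0.002,0,0],[0,0,0]],"twist":[0,0,0]}'
python3 - <<'E'
from h import *
d=shot("wrist");s=status.sense();print(s['tool_pos'],s['ft_force'])
x=np.array([np.cos(np.radians(67.1)),np.sin(np.radians(67.1))])
col=d['img'][:,320].astype(int)
g=[i for i in range(200,330) if col[i][1]>col[i][0]+8 and col[i][1]>col[i][2]+10];print(g)
bl=[i for i in range(200,260) if col[i][2]>col[i][0]+8];print('cheek end',bl[-1],(onz(d,(320,bl[-1]+1),52)[:2]-[543,-63])@x)
for n,u in(("scene",(272,240)),("side",(362,275))):
    d=shot(n);q=d['img'][u[1]-60:u[1]+60,u[0]-70:u[0]+70];cv2.imwrite(f'pics/c19{n}.png',cv2.resize(q,None,fx=5,fy=5,interpolation=2)[:,:,::-1])
E
```

```text
time: 15.25
tool_pos: [543.4, -60.4, 66.8]
tcp_rot: [180.0, 0.2, 67.1]
ft_force: [-3.1, -6.7, 3.8]
finger_gap: 29.8
[543.40768427 -60.44100112  66.80560762] [-2.25808306 -6.67499243  3.56102954]
[255, 256, 257, 298, 299, 300, 301, 302, 303]
cheek end 239 27.734721373633835
```

View pics/c19scene.png

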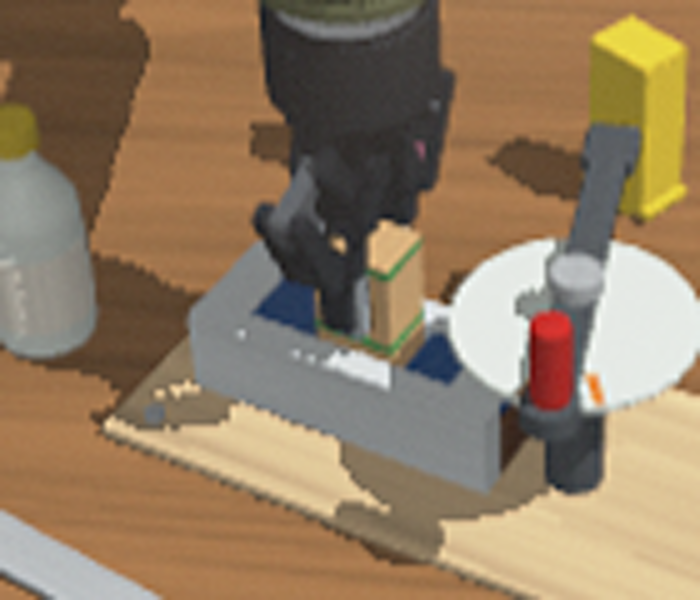

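View pics/c19side.png

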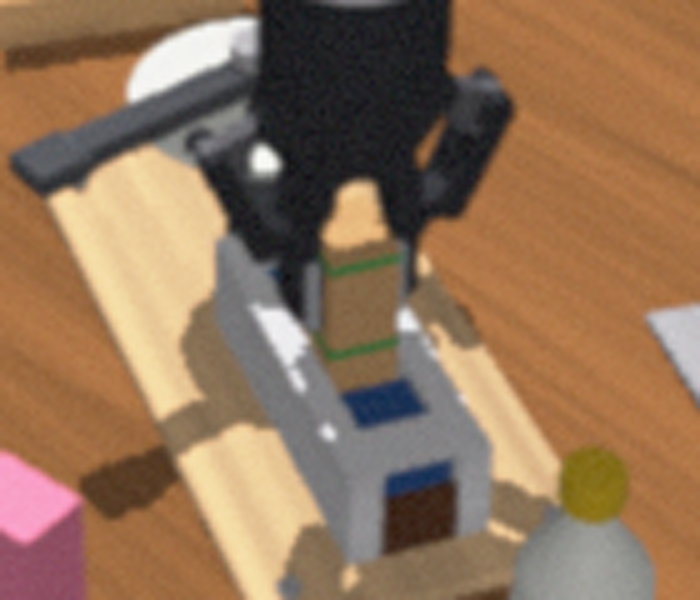

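Run:
```python
from h import *
d=shot("wrist")
x=np.array([np.cos(np.radians(67.1)),np.sin(np.radians(67.1))])
for p,z in(((320,256),60),((320,300.5),105),((320,304.5),108)): print((onz(d,p,z)[:2]-[543.3,-63])@x)
si,sc=shot("side"),shot("scene")
# side cheek: right-cheek inner edge & block bottom edge in side crop
f=lambda p:(p[0]/5+292,p[1]/5+215)
print('right cheek edge?',(onz(si,f((372,388)),52)[:2]-[543.3,-63])@x,'cheek outer',(onz(si,f((395,424)),52)[:2]-[543.3,-63])@x)
```

```text
22.17142332974029
22.6858829493562
22.776685581844163
right cheek edge? -32.13847710155047 cheek outer -55.05502336033877
```

Upright but ~2.4 mm towards the post (foot against the stop). I'll lift a few mm, then centre before going up between the cheeks.

```bash
python3 -m crank '{"slide":[[0,0,-0.002],[-0.0015,0,-0.002],[-0.0015,0,-0.001],[0,0,0],[0,0,0]],"twist":[0,0,0,0,0]}'
python3 - <<'E'
from h import *
d=shot("wrist");s=status.sense();print(s['tool_pos'],s['ft_force'],s['wrist_torque'])
x=np.array([np.cos(np.radians(67.1)),np.sin(np.radians(67.1))])
col=d['img'][:,320].astype(int)
g=[i for i in range(200,330) if col[i][1]>col[i][0]+8 and col[i][1]>col[i][2]+10];print(g)
dz=s['tool_pos'][2]-67.0
lo=np.mean([i for i in g if i<280]);hi=np.mean([i for i in g if i>280])
for p,z in((lo,60),(hi,105)): print((onz(d,(320,p),z+dz)[:2]-[543.3,-63])@x)
E
```

```text
time: 16.05
tool_pos: [542.5, -61.4, 71.6]
tcp_rot: [-180.0, -0.0, 67.2]
ft_force: [0.9, -0.1, -1.6]
finger_gap: 29.8
[542.47672043 -61.44892698  71.64670241] [-0.26590461  0.17613118 -0.78378624] [ 0.02044332 -0.03814192 -0.01297865]
[255, 256, 257, 298, 299, 300, 301, 302, 303]
20.81718421960248
21.16091784206078
```

Free in the pocket, upright, offset +1 mm. Raise gently, watching force.

```bash
python3 -m crank '{"slide":[[-0.001,0,-0.003],[0,0,-0.003],[0,0,-0.003],[0,0,-0.002],[0,0,-0.002],[0,0,0]],"twist":[0,0,0,0,0,0]}'; python3 -m crank '{"slide":[[0,0,-0.002],[0,0,-0.002],[0,0,-0.002],[0,0,0]],"twist":[0,0,0,0]}'
```

```text
time: 16.7
tool_pos: [542.3, -62.6, 85.1]
tcp_rot: [180.0, -0.0, 67.2]
ft_force: [-0.8, 0.2, -0.6]
finger_gap: 29.8
time: 17.1
tool_pos: [542.3, -62.6, 91.1]
tcp_rot: [180.0, -0.0, 67.2]
ft_force: [-0.1, -0.2, -1.4]
finger_gap: 29.6
```

Past the 18 mm jam height with no resistance. Carry on up.

```bash
python3 -m crank '{"slide":[[0,0,-0.003],[0,0,-0.003],[0,0,-0.003],[0,0,-0.003],[0,0,-0.003],[0,0,-0.003],[0,0,-0.003],[0,0,0]],"twist":[0,0,0,0,0,0,0,0]}'; python3 -m crank '{"slide":[[0,0,-0.005],[0,0,-0.007],[0,0,-0.007],[0,0,-0.007],[0,0,-0.005],[0,0,-0.003],[0,0,0],[0,0,0]],"twist":[0,0,0,0,0,0,0,0]}'
python3 - <<'E'
from h import *
d=shot("wrist","w9.png")
for n,u in(("scene",(280,230)),("side",(362,250))):
    d=shot(n);q=d['img'][u[1]-70:u[1]+70,u[0]-80:u[0]+80];cv2.imwrite(f'pics/c20{n}.png',cv2.resize(q,None,fx=4.2,fy=4.2,interpolation=2)[:,:,::-1])
E
```

```text
time: 17.9
tool_pos: [542.4, -62.6, 112.3]
tcp_rot: [179.9, -0.0, 67.2]
ft_force: [0.6, 1.1, -1.5]
finger_gap: 29.4
time: 18.7
tool_pos: [541.9, -62.5, 145.5]
tcp_rot: [-180.0, 0.0, 67.2]
ft_force: [0.1, 0.1, -1.7]
finger_gap: 29.6
```

View pics/c20scene.png

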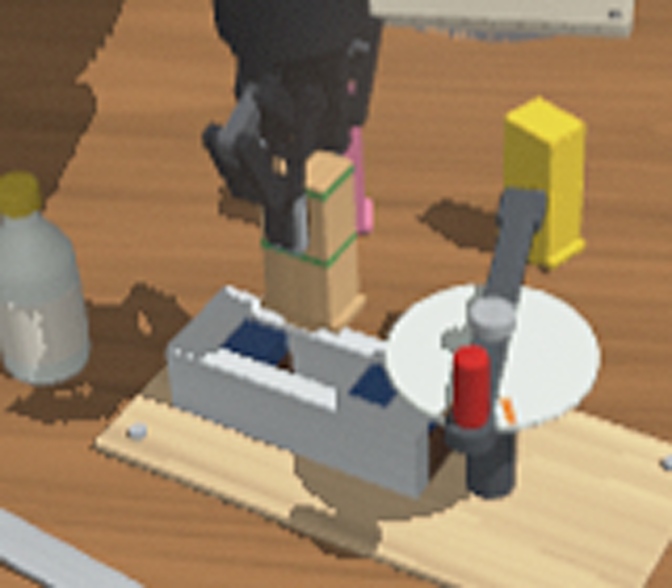

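View pics/c20side.png

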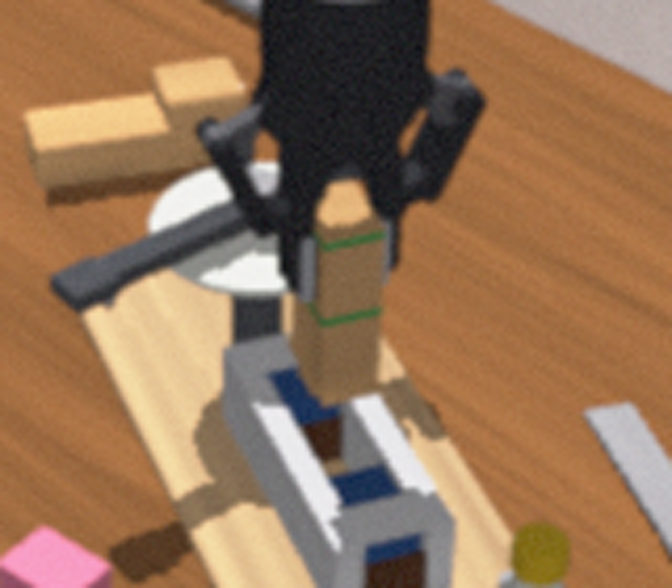

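View pics/w9.png

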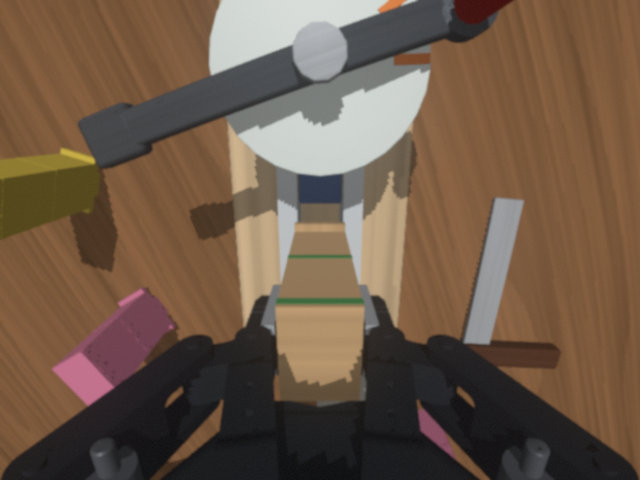

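The block hangs upright and clear of the pocket, both cheeks are apart, and the lever bar lies between the ticks. Settle, one numeric check, hand in.

```bash
python3 -m crank '{"slide":[[0,0,0],[0,0,0],[0,0,0],[0,0,0]],"twist":[0,0,0,0]}'
python3 - <<'E'
from h import *
from bench import hand_in
d=shot("wrist");s=status.sense();print(s['time'],s['tool_pos'],s['qd'].round(2),s['ft_force'],s['finger_gap'])
x=np.array([np.cos(np.radians(67.1)),np.sin(np.radians(67.1))])
col=d['img'][:,320].astype(int)
g=[i for i in range(200,330) if col[i][1]>col[i][0]+8 and col[i][1]>col[i][2]+10]
dz=s['tool_pos'][2]-67.0
lo=np.mean([i for i in g if i<280]);hi=np.mean([i for i in g if i>280])
a,b=[(onz(d,(320,p),z+dz)[:2]-[543.3,-63])@x for p,z in((lo,60),(hi,105))];print('faces',a,b,'tilt',(b-a)/45)
print('underside z',8+s['tool_pos'][2]-67.2)
n,k=onz(d,(100,147),122)[:2],onz(d,(455,16),122)[:2];print('lever',66.9-np.degrees(np.arctan2(*(k-n)[::-1])))
print(hand_in())
E
```

```text
time: 19.25
tool_pos: [542.1, -62.5, 145.7]
tcp_rot: [-180.0, 0.0, 67.2]
ft_force: [0.4, -0.1, -0.9]
finger_gap: 29.5
19.3 [542.06100567 -62.53251964 145.67591082] [ 0.02 -0.09 -0.07  0.06  0.01 -0.02] [ 0.43309418 -0.61041496 -0.61164817] 29.4855412217038
faces 19.661442656840748 20.017330673540595 tilt 0.007908622593329934
underside z 86.47591082013612
lever 71.26324082134882
the job is handed in; nothing more can be done
None
```

I swung the lever by its knob to about 71°, rocked the block both ways and drew it up. I then handed in after about 19 s of the 58 s allowed, with the block still held. `hand_in()` reports no verdict, so the run's result is not confirmed.

**Last checks:**
- **Block:** it leans about 0.01 rad, is within about 1 mm of the pocket centre, and was still. Its underside is at z ≈ 86 mm, about 32 mm above the walls. That height comes from the tool's travel, not a separate camera measurement.
- **Grip:** the finger gap reads 29.5 mm on the 30 mm head. The wrist shows only about 1 N, roughly the block's weight, so it appears to touch nothing in the jig.
- **Lever:** estimates ranged from 70° to 72° depending on the points used, all within the 8° allowed. The last picture shows the bar between the ticks.
- **Cheeks:** the post-side cheek measured 6–7 mm out. I never measured the far one directly. I inferred its movement from about 16 mm of head travel, the opened gap in the pictures, and the block lifting past the 18 mm jam height without resistance.
- **Bystanders:** the bottle, offcut and square looked untouched in the pictures; I did not measure them.

After rocking, the block stood about 2.4 mm towards the post. I lifted it a few mm and re-centred it before drawing it out.

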